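# Set out the tower of tea caddies for a tasting

### The job

The four tea caddies were carried in as one tower; take it apart and set each on the wooden stand of its own outline: the square one on the square stand with its sides lined up with the stand's, the six-sided one on the six-sided stand, the large round tin on the large round stand and the small round one on the small round stand. Each must end standing upright in the middle of its stand. Never drop or tip a caddy, and leave the glass pitcher and the white cup between them where they stand.

Things in the scene. Friction and masses are not known exactly. Their poses are not given: they have to be found in the camera images.
- caddy_square_mid (a point): The square dark-wood caddy with a thin brass line round it, bottom of the tower, standing on the table: a solid closed box 64 x 64 mm, 50 mm tall, 0.13 to 0.25 kg. This point: its centre, half-way up (25 mm above its underside); x and y square to its sides, z up.
- caddy_round_mid (a point): The large round steel tin, second from the bottom: closed upright cylinder 52 mm in diameter, 44 mm tall, 0.1 to 0.2 kg. This point: its centre, half-way up (22 mm above its underside); z up.
- caddy_hex_mid (a point): The six-sided white porcelain caddy, third from the bottom: closed upright hexagonal prism 40 mm across its flat sides (46 mm across corners), 44 mm tall, 0.08 to 0.17 kg. This point: its centre, half-way up (22 mm above its underside); x points square to one of the flat sides (the others lie every 60 degrees), z up.
- caddy_small_mid (a point): The small round red-clay caddy on top of the tower: closed upright cylinder 28 mm in diameter, 40 mm tall, 0.035 to 0.07 kg. This point: its centre, half-way up (20 mm above its underside); z up. The caddies are merely set on one another (flat, no interlock), so the whole tower is 178 mm tall; it may stand at any of the six places where the stands and the pitcher also stand.
- stand_square_top (a point): The square stand, 88 x 88 mm. Fixed to the table, 10 mm thick, of the same brown wood as the other stands, with a pale inlay the size of the caddy's foot. This point: centre of its top face; z up. x and y square to its sides.
- stand_round_top (a point): The large round stand, 76 mm in diameter. Fixed to the table, 10 mm thick, of the same brown wood as the other stands, with a pale inlay the size of the caddy's foot. This point: centre of its top face; z up.
- stand_hex_top (a point): The six-sided stand, 64 mm across its flat sides. Fixed to the table, 10 mm thick, of the same brown wood as the other stands, with a pale inlay the size of the caddy's foot. This point: centre of its top face; z up. x square to one of the flat sides.
- stand_small_top (a point): The small round stand, 52 mm in diameter. Fixed to the table, 10 mm thick, of the same brown wood as the other stands, with a pale inlay the size of the caddy's foot. This point: centre of its top face; z up.
- pitcher: Bystander: a glass pitcher, loose, 74 mm across and 78 mm tall, with a handle on its own +y side reaching 58 mm from its axis. Origin: centre of its underside; z up. Among the stands; leave it alone.
- cup: Bystander: a loose white porcelain tea cup 58 mm across, 42 mm tall, near the middle left of the runner. Origin: centre of its underside; z up. Leave it alone. (A fixed little clay figure, 48 mm across and 36 mm tall, sits at the middle right; kettle, tins, vase, scoop holder and tea tray stand along the back and sides.)
Mind the look-alikes: they are no part of the job. Leave any red look-alike of the part that bears caddy_round_mid alone. Leave any yellow look-alike of the part that bears caddy_small_mid alone.

How it is judged:
At the end, for the whole second after the job is handed in: Each caddy released, at rest, upright (0.1 rad), on the stand of its outline, centre within 12 mm of the stand's horizontally and within 4 mm in height; square caddy's sides parallel to its stand's within 0.2 rad; pitcher and cup within 30 mm of where they started (horizontal distance between caddy_square_mid and stand_square_top below 0.012 m and z of caddy_square_mid in the frame of stand_square_top between 0.021 and 0.029 m and angle between each of caddy_square_mid, caddy_round_mid, caddy_hex_mid, caddy_small_mid's own z axis and vertical below 0.1 rad and linear speed of each of caddy_square, caddy_round, caddy_hex, caddy_small below 0.02 m/s and horizontal distance between caddy_round_mid and stand_round_top below 0.012 m and z of caddy_round_mid in the frame of stand_round_top between 0.018 and 0.026 m and horizontal distance between caddy_hex_mid and stand_hex_top below 0.012 m and z of caddy_hex_mid in the frame of stand_hex_top between 0.018 and 0.026 m and horizontal distance between caddy_small_mid and stand_small_top below 0.012 m and z of caddy_small_mid in the frame of stand_small_top between 0.016 and 0.024 m and (angle between the x axis of caddy_square_mid and the x axis of stand_square_top, either way round below 0.2 rad or angle between the x axis of caddy_square_mid and the y axis of stand_square_top, either way round below 0.2 rad) and distance of each of pitcher, cup from where it was at the start of the episode below 0.03 m); the robot touches nothing.
It fails at once if a caddy is tipped by more than about 30 degrees (angle between any of caddy_square_mid, caddy_round_mid, caddy_hex_mid, caddy_small_mid's own z axis and vertical above 0.52 rad).
It fails at once if a caddy is dropped or thrown (faster than 0.6 m/s while the fingers do not hold it) ((linear speed of caddy_square above 0.6 m/s and contact force between caddy_square and the fingers below 0.1 N) or (linear speed of caddy_round above 0.6 m/s and contact force between caddy_round and the fingers below 0.1 N) or (linear speed of caddy_hex above 0.6 m/s and contact force between caddy_hex and the fingers below 0.1 N) or (linear speed of caddy_small above 0.6 m/s and contact force between caddy_small and the fingers below 0.1 N)).
It fails at once if the glass pitcher is pushed more than 30 mm or tipped over (distance of pitcher from where it was at the start of the episode above 0.03 m or angle between pitcher's own z axis and vertical above 0.52 rad).
It fails at once if the white cup is pushed more than 30 mm or tipped over (distance of cup from where it was at the start of the episode above 0.03 m or angle between cup's own z axis and vertical above 0.52 rad).
It also fails if it takes over 104 s, if anything falls off the work surface, if the arm or the gripper's body presses on something with over 40 N, if the wrist force passes 120 N, or if a joint passes its speed limit or range.

### The arm

A 7-joint arm with a two-finger parallel gripper is mounted at the origin on the work surface. World frame = base frame: x ahead of the robot, y to its left, z up, the work surface at z = 0. Lengths are in m, angles in rad, forces in N, time in s.
With the tool pointing down it reaches from about 0.375 to 0.925 m from the base axis. Payload 3.1 kg.
Tool frame: the origin (TCP) lies at the centre of the arm's flange, where the gripper is bolted on; the fingertips stand 173 mm ahead of it and the grasp point (between the pads) lies 155 mm ahead of it (arm.tcp_to_grasp is the distance from the TCP to the grasp point, in m); z points along the fingers, y is the line along which they close (so a half turn about z gives the same grasp; the last joint's range is limited). The gripper opens to 85 mm and grips with 20 to 120 N. Pads are 22 mm wide; open, the fingers measure 114 mm over their backs; the gripper's body (76 mm by 85 mm) begins 54 mm behind the grasp point. The pads swing forward as they close: fully open they stand 13 mm farther back than shut.
Start: joints at [-1.359, 0.383, 0.044, 1.598, -0.018, 1.161, -0.05], TCP at [0.198, 0.619, 0.405] pointing down, gripper open.
Joint ranges: [-2.61, 2.61], [-0.41, 2.15], [-1.48, 1.57], [0, 2.5], [-1.57, 4.71], [0.05, 1.97], [-2.85, 2.85]. Speed limits (rad/s): [2.79, 2.79, 3.14, 3.14, 3.14, 3.14, 3.14].

### API

Orientations are given as a 3x3 rotation matrix whose columns are the frame's x, y, z axes.
In Python, from cell import sensors, optics, job, arm gives the robot as it stands. The module is installed in compiled form; this text tells all that it offers.
- The arm moves only by the tool jog_arm, never from a script. Its argument "increments" is one flat list of numbers, 5 for each row, row after row: the gripper's target within -1 to 1 (fully open at 1, half-way at 0, shut at -1), then the shift along the tool's x, y, z in mm, then the turn about the tool's z in degrees. A call has 1 to 8 rows; each row is the pose to reach, as a shift and turn from the pose commanded when the call began, along the tool's axes at that moment; what a row does not reach only later rows make up. A row lasts 1/10 s, in which the tool goes at most 50 mm and 8.59 degrees, less where a joint would pass 70% of its speed; a pose out of reach is approached as far as the arm can. A call with a gripper value outside its range is refused whole. The fingers move at their own pace and stop on an object; "force" is the grip in N (left out, the last holds). Time passes only in rows, so rows that repeat a pose let the fingers close. It gives the time, the measured TCP pose, the force, the opening and the grip force at its end, in the units of the state.
- sensors.get_obs(): the state, without advancing time (a new reading comes with each control period).
- optics.camera(name): name is "scene" or "top" or "wrist"; returns a dict with "pixels" (480x640x3 uint8, blue, green, red), "depth" (480x640 float32, m along the optical axis (not along the pixel's ray), 0 where there is no reading), "fovy" (degrees; the focal length in pixels is half the picture's height over the tangent of half this angle, whatever the lens; pixels are square), "cx", "cy" (the principal point, pixels), "rvec" (rotation vector, rad) and "tvec" (3), from world to camera coordinates, as OpenCV has them; the wrist camera has in their place "T_tool_cam" (4x4, takes a point from camera to tool coordinates, whose origin is the TCP and whose axes are the flange's). Camera axes: x right, y down, z forward; pixel columns grow to the right and rows downward; lengths in m; the calibration is good to about 2 mm. The wrist camera is an equidistant fisheye: a pixel r from the principal point sees the ray r / f radians off the axis. A picture is of the moment at which its call begins: read the wrist's pose just before it.
- job.sign_off(): hands the job in; it is judged then, once.
The state is a dict: "t": time; "qpos": joint angles; "qd": joint speeds; "joint_torque": joint torques, N m; "tool_pos": TCP position; "tcp_rot": TCP orientation; "contact_force": force on the tool from outside, world axes, zero at the start; "ft_torque": the same for the moment, N m; "finger_gap": finger opening in m; "grasp_force": force on a finger pad.
Only numpy, scipy, OpenCV 4.12 (cv2) and the standard library are available. Lean on these libraries where they do the work, as an engineer would, in place of code of your own. Each camera call takes 0.05 s, during which the arm holds its last target. There are 200 camera calls.

## Working session

There is one attempt and no reset: what is moved stays moved. The work goes in short steps, Python scripts to look and compute and a tool call to move; the robot and the scene stay as the last step left them, time stands still between calls to the robot, and variables do not carry over. Pictures are saved under pics/ and viewed, at most 14 in all, crops included, and the job is handed in when it is done.

Besides the shell and the picture viewer there is one more tool, called after "Call:" by a JSON object that holds its "op" and its "data", one argument or row to a line. jog_arm: Moves the arm, as the interface text tells. Its arguments: {"type":"object","properties":{"increments":{"type":"array"},"force":{"type":"number"}},"required":["increments"]}

```bash
mkdir -p pics; python3 - <<'E'
from cell import sensors, optics, arm
import cv2,numpy as np
o=sensors.get_obs()
for k in('t','tool_pos','tcp_rot','finger_gap','qpos'):print(k,np.round(o[k],4).tolist())
for n in('scene','top'):
    c=optics.camera(n);cv2.imwrite(f'pics/{n}0.png',c['pixels']);np.savez(f'{n}0.npz',**c)
    print(n,c['fovy'],c['cx'],c['cy'],c['rvec'],c['tvec'])
E
```

```text
t 0.0
tool_pos [0.198, 0.6186, 0.4033]
tcp_rot [[-0.9524, 0.3047, -0.0007], [0.3047, 0.9524, -0.0026], [-0.0001, -0.0026, -1.0]]
finger_gap 0.0855
qpos [-1.3588, 0.3838, 0.0438, 1.5996, -0.0179, 1.1612, -0.0499]
scene 54.029167170961216 314.6676039690209 240.33184680697573 [ 1.04079639  2.37188518 -1.12414543] [ 0.37150148 -0.1946489   1.3569613 ]
top 43.64606383091739 323.1326302744584 242.26565685958414 [ 2.13424037 -2.1442596   0.18533102] [0.03925021 0.55441907 1.24573273]
```

View pics/scene0.png

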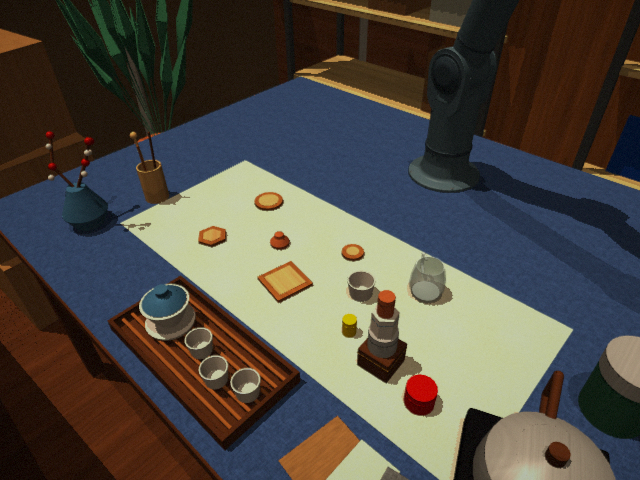

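View pics/top0.png

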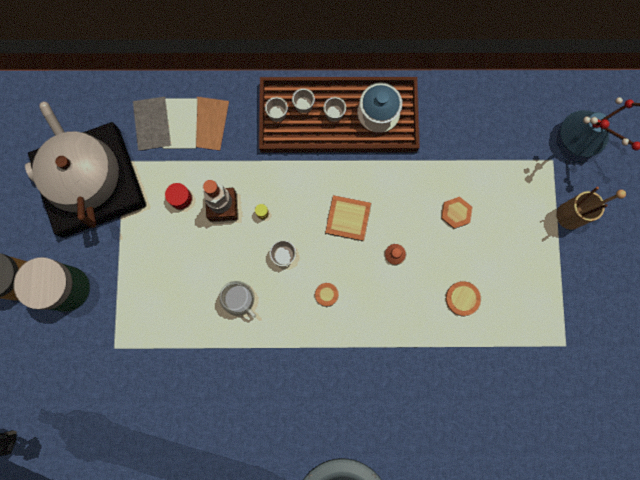

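Scene picture: the tower is at (385,335), with the small red-clay caddy on top at (386,302). The look-alikes are a bright red tin at (420,395) and a yellow one at (349,325). The stands are square (285,281), hex (212,236), large round (268,201) and small round (353,252).
Top picture: tower (213,200), red look-alike (178,195), yellow look-alike (261,212), clay figure (396,254), cup (283,255), pitcher (238,298). Stands: square (348,218), hex (457,212), large round (463,298), small round (327,294).
My choice is the tower with steel, porcelain and clay stacked on the brass-lined dark wood box.

```bash
cat > h.py <<'E'
import numpy as np,cv2
def cloud(c):
    f=240/np.tan(np.radians(c['fovy'])/2);d=c['depth'];v,u=np.mgrid[:480,:640]
    P=np.stack([(u-c['cx'])/f*d,(v-c['cy'])/f*d,d],-1)
    R=cv2.Rodrigues(np.array(c['rvec'],float))[0]
    W=(P-np.array(c['tvec']))@R; W[d==0]=np.nan
    return W
def onplane(c,uv,z):
    f=240/np.tan(np.radians(c['fovy'])/2);R=cv2.Rodrigues(np.array(c['rvec'],float))[0]
    o=-R.T@np.array(c['tvec']);uv=np.atleast_2d(uv).astype(float)
    r=np.c_[(uv[:,0]-c['cx'])/f,(uv[:,1]-c['cy'])/f,np.ones(len(uv))]@R
    return o+r*((z-o[2])/r[:,2])[:,None]
E
python3 - <<'E'
import numpy as np,cv2
from h import *
C={n:dict(np.load(f'{n}0.npz')) for n in('top','scene')}
for n in C:
    c=C[n];c['fovy']=float(c['fovy']);W=cloud(c)
    hsv=cv2.cvtColor(c['pixels'],cv2.COLOR_BGR2HSV)
    print(n,'stands')
    pts={'top':[('sq',348,218),('hex',457,212),('rd',463,298),('sm',327,294)],'scene':[('sq',285,281),('hex',212,236),('rd',268,201),('sm',353,252)]}[n]
    m=((hsv[...,1]>120)&(hsv[...,0]<28)).astype(np.uint8)
    k,lab,st,cen=cv2.connectedComponentsWithStats(m)
    for nm,u,v in pts:
        l=lab[v,u];mm=(lab==l).astype(np.uint8)
        cs=max(cv2.findContours(mm,cv2.RETR_EXTERNAL,cv2.CHAIN_APPROX_NONE)[0],key=len)[:,0]
        w=onplane(c,cs,.01);r=cv2.minAreaRect((w[:,:2]*1000).astype(np.float32))
        print(nm,st[l,4],[np.round(x,1) for x in r],'z',np.nanmedian(W[mm>0][:,2]).round(4))
    # tower
    X=W.reshape(-1,3);t={'top':(213,200),'scene':(386,302)}[n]
    print('tower px',W[t[1],t[0]])
X=[cloud(C[n]).reshape(-1,3) for n in C]
t=cloud(C['top'])[188,211]
for n,x in zip(C,X):
    s=x[(np.hypot(*(x[:,:2]-t[:2]).T)<.06)&(x[:,2]>.004)]
    for a,b in((.172,.185),(.14,.168),(.135,.142),(.1,.13),(.09,.097),(.055,.09),(.046,.053),(.01,.045)):
        q=s[(s[:,2]>a)&(s[:,2]<b)]
        if len(q)>4: print(n,a,b,len(q),q.min(0).round(4),q.max(0).round(4),np.median(q,0).round(4))
c=C['top'];im=cv2.resize(c['pixels'][165:235,160:280],None,fx=6,fy=6,interpolation=cv2.INTER_CUBIC);
c=C['scene'];im2=cv2.resize(c['pixels'][270:420,330:450],(440,550),interpolation=cv2.INTER_CUBIC)
cv2.imwrite('pics/t.png',im);cv2.imwrite('pics/s.png',im2)
E
```

```text
top stands
sq 272932 [array([1068.8,   38.5]), array([1517.1,  149.6]), np.float64(90.0)] z 0.0001
hex 272932 [array([1068.8,   38.5]), array([1517.1,  149.6]), np.float64(90.0)] z 0.0001
rd 272932 [array([1068.8,   38.5]), array([1517.1,  149.6]), np.float64(90.0)] z 0.0001
sm 272932 [array([1068.8,   38.5]), array([1517.1,  149.6]), np.float64(90.0)] z 0.0001
tower px [0.62658667 0.25931555 0.13824573]
scene stands
sq 1278 [array([618.8, -17.3]), array([94.7, 90.2]), np.float64(78.3)] z 0.01
hex 444 [array([ 630.7, -260.9]), array([78.6, 64.8]), np.float64(51.6)] z 0.0101
rd 418 [array([ 437.8, -267.4]), array([84. , 74.3]), np.float64(59.4)] z 0.0099
sm 304 [array([448.8,  32.4]), array([56.2, 48.7]), np.float64(40.7)] z 0.0097
tower px [0.65645967 0.26687104 0.1783182 ]
top 0.172 0.185 163 [0.6314 0.2456 0.1721] [0.6583 0.2729 0.1832] [0.6442 0.2587 0.1772]
top 0.14 0.168 74 [0.6241 0.2366 0.14  ] [0.6569 0.2796 0.1676] [0.6353 0.2512 0.1496]
top 0.135 0.142 121 [0.6221 0.2378 0.135 ] [0.6621 0.2802 0.1417] [0.6352 0.2516 0.1377]
top 0.1 0.13 86 [0.6207 0.2375 0.1002] [0.6585 0.2
[... 407 characters left out ...]
5 [0.6306 0.2462 0.1721] [0.6593 0.2731 0.1805] [0.6473 0.2602 0.1775]
scene 0.14 0.168 198 [0.6361 0.2483 0.14  ] [0.666  0.2787 0.168 ] [0.6562 0.2666 0.1543]
scene 0.135 0.142 205 [0.6243 0.239  0.1352] [0.666  0.2806 0.1419] [0.6533 0.2678 0.1378]
scene 0.1 0.13 310 [0.6285 0.2416 0.1001] [0.6674 0.2811 0.13  ] [0.6597 0.2693 0.1153]
scene 0.09 0.097 204 [0.6247 0.2361 0.09  ] [0.6723 0.2859 0.0969] [0.6608 0.2727 0.0937]
scene 0.055 0.09 377 [0.6315 0.2371 0.055 ] [0.6717 0.2863 0.0899] [0.6653 0.2736 0.0732]
scene 0.046 0.053 437 [0.6104 0.2294 0.0461] [0.6778 0.2946 0.053 ] [0.6629 0.2806 0.0495]
scene 0.01 0.045 556 [0.6113 0.231  0.0101] [0.6788 0.2948 0.0448] [0.6738 0.2775 0.0278]
```

View pics/s.png

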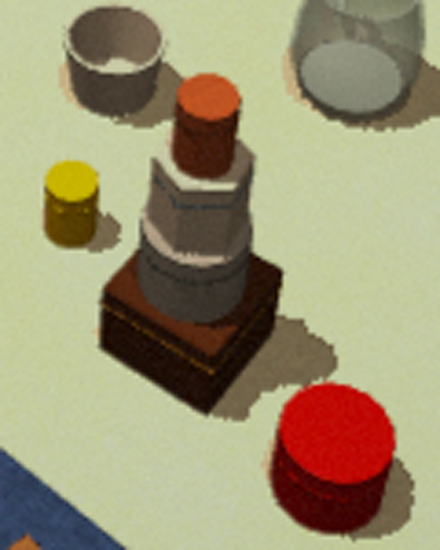

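The crop confirms the tower: clay, porcelain, steel, then the dark box with its brass line. The red tin at (335,460) and the yellow one at (72,205) stand apart and aren't part of it. Next I'll fit precise poses.

```bash
cat >> h.py <<'E'
from scipy.optimize import minimize, least_squares
def polyfit_sides(q,n,apo,c0):
    """fit n-gon of apothem apo to side points"""
    def res(p):
        a=p[2]+np.arange(n)*2*np.pi/n;d=(q[:,:2]-p[:2])@np.c_[np.cos(a),np.sin(a)].T
        return d.max(1)-apo
    best=min((least_squares(res,[*c0,t],loss='soft_l1',f_scale=.001) for t in np.linspace(0,2*np.pi/n,7)[:-1]),key=lambda r:r.cost)
    return best.x,np.sqrt(np.mean(best.fun**2))
def circfit(q,r,c0):
    b=least_squares(lambda p:np.hypot(*(q[:,:2]-p).T)-r,c0,loss='soft_l1',f_scale=.001);return b.x
def stands(c,W,seeds):
    hsv=cv2.cvtColor(c['pixels'],cv2.COLOR_BGR2HSV);out={}
    for nm,(x,y,R) in seeds.items():
        m=(np.hypot(W[...,0]-x,W[...,1]-y)<R)&(W[...,2]>.0065)&(W[...,2]<.0145)
        p=(W[m][:,:2]*1000).astype(np.float32);h=cv2.convexHull(p)[:,0]
        M=cv2.moments(h);out[nm]=(M['m10']/M['m00'],M['m01']/M['m00'],M['m00'],cv2.minAreaRect(h),len(p))
    return out
E
python3 - <<'E'
from h import *
C={n:dict(np.load(f'{n}0.npz')) for n in('top','scene')}
S=dict(sq=(.619,-.017,.075),hex=(.631,-.261,.05),rd=(.438,-.267,.055),sm=(.449,.032,.04))
t=(.6447,.2593)
for n in C:
    W=cloud(C[n])
    for k,v in stands(C[n],W,S).items(): print(n,k,np.round(v[:3],1),v[3][1],round(v[3][2],1),v[4])
    x=W.reshape(-1,3);s=x[np.hypot(*(x[:,:2]-t).T)<.056]
    z=lambda a,b:s[(s[:,2]>a)&(s[:,2]<b)]
    print('sq',polyfit_sides(z(.006,.045),4,.032,t),'rd',circfit(z(.056,.09),.026,t),'hex',polyfit_sides(z(.1,.133),6,.020,t),'sm',circfit(z(.145,.172),.014,t))
    for nm,(a,b) in dict(cup=(.53,.12),pit=(.44,.22),red=(.66,.33),yel=(.62,.16)).items():
        q=x[(np.hypot(x[:,0]-a,x[:,1]-b)<.06)&(x[:,2]>.02)&(x[:,2]<.1)]; print(nm,len(q),q.min(0).round(3),q.max(0).round(3))
E
```

```text
top sq [  619.1   -18.3 12048.2] (133.33705139160156, 117.69461059570312) 51.6 1260
top hex [ 635.  -262.7 4987.4] (85.69374084472656, 74.92855834960938) 2.2 604
top rd [ 438.3 -263.5 7152. ] (91.82756042480469, 96.24808502197266) 56.2 851
top sm [ 448.3   29.6 2946.2] (50.51866912841797, 71.16060638427734) 60.5 377
sq (array([0.64348865, 0.2604198 , 0.06936649]), np.float64(0.00391287243636946)) rd [0.64512267 0.26012533] hex (array([0.64394135, 0.25920661, 0.70277761]), np.float64(0.001658100518817037)) sm [0.64536617 0.25937399]
cup 204 [0.506 0.095 0.02 ] [0.561 0.152 0.047]
pit 513 [0.396 0.18  0.02 ] [0.472 0.256 0.083]
red 539 [0.615 0.28  0.02 ] [0.689 0.382 0.096]
yel 146 [0.614 0.158 0.021] [0.641 0.185 0.045]
scene sq [ 618.   -19.8 7949.7] (92.85714721679688, 87.97272491455078) 78.9 1193
scene hex [ 629.  -263.3 3703.6] (71.87806701660156, 64.04853820800781) 48.9 409
scene rd [ 436.9 -269.9 4574.8] (76.05179595947266, 75.77732849121094) 0.9 384
scene sm [ 446.8   29.4 2102. ] (52.78297424316406, 50.35767364501953) 54.8 279
sq (array([0.64304744, 0.26005434, 0.07052424]), np.float64(0.000669758098384769)) rd [0.64416116 0.2595098 ] hex (array([0.64358945, 0.25896883, 0.7010799 ]), np.float64(0.0006485942451970179)) sm [0.64463538 0.25881148]
cup 438 [0.505 0.095 0.02 ] [0.563 0.152 0.044]
pit 1292 [0.397 0.181 0.02 ] [0.476 0.26  0.08 ]
red 1726 [0.615 0.27  0.02 ] [0.69  0.382 0.1  ]
yel 225 [0.615 0.158 0.02 ] [0.644 0.186 0.043]
```

```bash
cat >> h.py <<'E'
def plan(x,y,z,close_deg=None,ori=None):
    from cell import sensors
    o=sensors.get_obs();R=np.array(o['tcp_rot']);p=np.array(o['tool_pos'])
    d=R.T@(np.array([x,y,z])-p)*1000
    cy=np.degrees(np.arctan2(R[1,1],R[0,1]));turn=0
    if close_deg is not None: turn=-((close_deg-cy+90)%180-90)
    print('to',(x,y,z),'shift mm',d.round(1),'turn',round(turn,1),'| at',p.round(4),'close',round(cy,1),'gap',round(float(o['finger_gap']),4),'q7',round(o['qpos'][6],2),'t',round(o['t'],2))
E
python3 - <<'E'
from h import *
c=dict(np.load('top0.npz'));hsv=cv2.cvtColor(c['pixels'],cv2.COLOR_BGR2HSV)
print([ (hsv[v,u].tolist()) for u,v in((348,218),(348,198),(400,300),(463,283),(463,298),(178,195))])
m=((hsv[...,1]>95)&((hsv[...,0]<40))).astype(np.uint8);m[:163]=0;m[345:]=0
for nm,u,v,s,z in [('sq',348,218,30,.01),('hex',457,212,22,.01),('rd',463,298,24,.01),('sm',327,294,18,.01),('red',178,195,18,.03)]:
    w=np.zeros_like(m);w[v-s:v+s,u-s:u+s]=m[v-s:v+s,u-s:u+s]
    k=max(cv2.findContours(w,cv2.RETR_EXTERNAL,cv2.CHAIN_APPROX_NONE)[0],key=cv2.contourArea)[:,0]
    q=(onplane(c,k,z)[:,:2]*1000).astype(np.float32);M=cv2.moments(q.reshape(-1,1,2))
    print(nm,round(M['m10']/M['m00'],1),round(M['m01']/M['m00'],1),round(M['m00']),cv2.minAreaRect(q))
plan(.6448,.259,.417,40)
E
```

```text
[[26, 95, 182], [12, 112, 166], [39, 30, 195], [11, 157, 172], [26, 95, 183], [0, 197, 173]]
sq 616.5 -18.8 7320 ((615.9949340820312, -18.659549713134766), (87.67475891113281, 88.51983642578125), 78.18770599365234)
hex 627.9 -262.1 3389 ((628.1637573242188, -262.1444091796875), (64.61773681640625, 70.79476165771484), 79.46340942382812)
rd 435.6 -268.3 4242 ((435.43939208984375, -268.0516052246094), (72.79177856445312, 74.07742309570312), 43.518123626708984)
sm 445.9 30.4 1877 ((446.0450744628906, 30.679149627685547), (48.08086395263672, 48.01124572753906), 89.7381591796875)
red 662.8 356.1 2505 ((663.1338500976562, 356.0562744140625), (62.75176239013672, 51.18326950073242), 46.58596420288086)
to (0.6448, 0.259, 0.417) shift mm [-535.1 -206.4  -13. ] turn 32.3 | at [0.198  0.6186 0.4034] close 72.3 gap 0.0854 q7 -0.05 t 0.1
```

Call:
{"op": "jog_arm", "data": {
  "increments": [1,-45,-17,0,4,1,-90,-34,0,8,1,-135,-52,0,12,1,-180,-69,0,16,1,-225,-87,0,20,1,-270,-104,0,24,1,-315,-121,0,28,1,-360,-139,0,32],
  "force": 40
}}

```text
t: 0.9
tool_pos: [0.4996, 0.3755, 0.4042]
tcp_rot: [[-0.644, 0.765, -0.001], [0.765, 0.644, -0.0], [0.0, -0.001, -1.0]]
contact_force: [1.1, 0.4, 0.6]
finger_gap: 0.0856
grasp_force: 0.0
```

```bash
python3 -c "
from h import *
plan(.6448,.259,.417,40)"
```

```text
to (0.6448, 0.259, 0.417) shift mm [-182.7   35.9  -12.9] turn 0.1 | at [0.4996 0.3755 0.4042] close 40.1 gap 0.0856 q7 0.08 t 0.9
```

Call:
{"op": "jog_arm", "data": {
  "increments": [1,-40,8,-13,0,1,-80,16,-13,0,1,-120,24,-13,0,1,-160,32,-13,0,1,-183,36,-13,0,1,-183,36,-13,0,1,-183,36,-13,0]
}}

```text
t: 1.6
tool_pos: [0.6444, 0.2599, 0.4168]
tcp_rot: [[-0.645, 0.764, -0.002], [0.764, 0.645, -0.0], [0.001, -0.002, -1.0]]
contact_force: [-0.9, 0.4, -0.7]
finger_gap: 0.0853
grasp_force: 0.0
```

```bash
python3 - <<'E'
from h import *
from cell import optics,sensors
o=sensors.get_obs();c=optics.camera('wrist');cv2.imwrite('pics/w1.png',c['pixels'])
print(np.round(c['T_tool_cam'],3).tolist(),c['fovy'],c['cx'],c['cy'])
plan(.6448,.259,.317,40)
E
```

```text
[[-0.001, -0.945, -0.328, 0.085], [1.0, -0.0, -0.001, 0.0], [0.001, -0.328, 0.945, 0.031], [0.0, 0.0, 0.0, 1.0]] 65.70646984690485 323.92447306184965 235.60885433831317
to (0.6448, 0.259, 0.317) shift mm [-2.9 -0.7 99.9] turn 0.3 | at [0.6436 0.2615 0.4169] close 40.3 gap 0.0851 q7 0.38 t 1.65
```

View pics/w1.png

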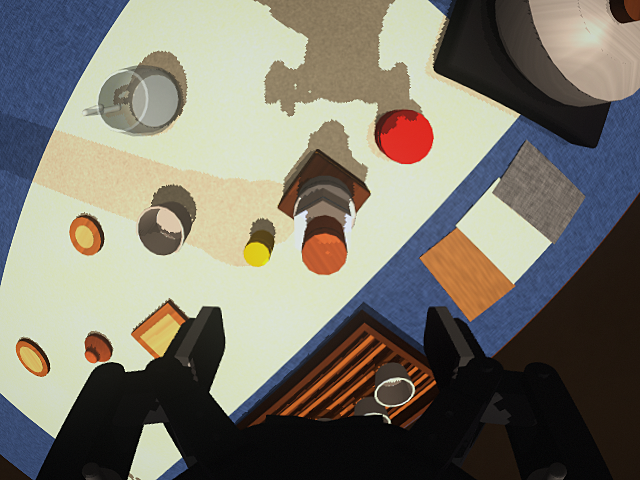

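The wrist picture shows the clay caddy's top at (324,253), midway between the fingertips at about 205 and 445. Now I'll check this against the wrist calibration.

```bash
cat >> h.py <<'E'
def wrist_plane(c,o,uv,z):
    f=240/np.tan(np.radians(c['fovy'])/2);uv=np.atleast_2d(uv).astype(float)
    d=uv-[c['cx'],c['cy']];r=np.hypot(*d.T);th=r/f
    ray=np.c_[d/np.maximum(r,1e-9)[:,None]*np.sin(th)[:,None],np.cos(th)]
    T=np.array(c['T_tool_cam']);R=np.array(o['tcp_rot'])
    org=R@T[:3,3]+np.array(o['tool_pos']);w=ray@T[:3,:3].T@R.T
    return org+w*((z-org[2])/w[:,2])[:,None]
E
python3 - <<'E'
from h import *
from cell import optics,sensors
ps=[]
for i in range(3):
    o=sensors.get_obs();ps.append(o['tool_pos']);c=optics.camera('wrist')
    h=cv2.cvtColor(c['pixels'],cv2.COLOR_BGR2HSV)
    m=np.zeros((480,640),np.uint8);w=(slice(225,285),slice(295,355));m[w]=(h[w][...,1]>120)&(h[w][...,2]>170)
    k=max(cv2.findContours(m,cv2.RETR_EXTERNAL,cv2.CHAIN_APPROX_NONE)[0],key=cv2.contourArea)[:,0]
    q=wrist_plane(c,o,k,.178);e=cv2.minEnclosingCircle((q[:,:2]*1000).astype(np.float32));print(e,np.round(o['tool_pos'],4))
    # stand seen: small (87,235)
    if i==0:
        for nm,u,v,s in(('sm',87,235,30),('yel',257,254,16)):
            m=np.zeros((480,640),np.uint8);w=(slice(v-s,v+s),slice(u-s,u+s));m[w]=(h[w][...,1]>95)&(h[w][...,0]<40)&(h[w][...,2]>60)
            k=max(cv2.findContours(m,cv2.RETR_EXTERNAL,cv2.CHAIN_APPROX_NONE)[0],key=cv2.contourArea)[:,0]
            print(nm,cv2.minEnclosingCircle((wrist_plane(c,o,k,.01 if nm=='sm' else .04)[:,:2]*1000).astype(np.float32)))
plan(.6448,.259,.317,40)
E
```

```text
((643.674072265625, 260.63128662109375), 13.449003219604492) [0.6436 0.2615 0.4169]
sm ((445.8858337402344, 34.87226104736328), 29.221250534057617)
yel ((626.86279296875, 179.85267639160156), 20.227752685546875)
((643.5394287109375, 260.568603515625), 13.55981159210205) [0.6432 0.2624 0.417 ]
((643.6610717773438, 260.51544189453125), 13.516877174377441) [0.6431 0.2628 0.4172]
to (0.6448, 0.259, 0.317) shift mm [ -4.1  -1.1 100.4] turn 0.5 | at [0.6431 0.2628 0.4174] close 40.5 gap 0.0853 q7 0.38 t 1.8
```

Call:
{"op": "jog_arm", "data": {
  "increments": [1,-1,0,20,0,1,-2,0,40,0,1,-2,0,60,0,1,-2,0,75,0,1,-2,0,88,0,1,-2,0,96,0,1,-2,0,100,0,1,-2,0,100,0]
}}

```text
t: 2.6
tool_pos: [0.6456, 0.2591, 0.3174]
tcp_rot: [[-0.646, 0.763, -0.0], [0.763, 0.646, -0.0], [0.0, -0.0, -1.0]]
contact_force: [-0.7, 0.3, 0.3]
finger_gap: 0.0855
grasp_force: 0.0
```

```bash
python3 - <<'E'
from h import *
from cell import optics
for i in range(2):
    plan(.6445,.2595,.317,40);c=optics.camera('wrist')
cv2.imwrite('pics/w2.png',c['pixels'])
E
```

```text
to (0.6445, 0.2595, 0.317) shift mm [ 1.1 -0.6  0.4] turn 0.3 | at [0.6456 0.2591 0.3174] close 40.3 gap 0.0855 q7 0.41 t 2.6
to (0.6445, 0.2595, 0.317) shift mm [ 1.2 -0.8  1.1] turn 0.3 | at [0.6459 0.2591 0.3181] close 40.3 gap 0.0854 q7 0.41 t 2.65
```

View pics/w2.png

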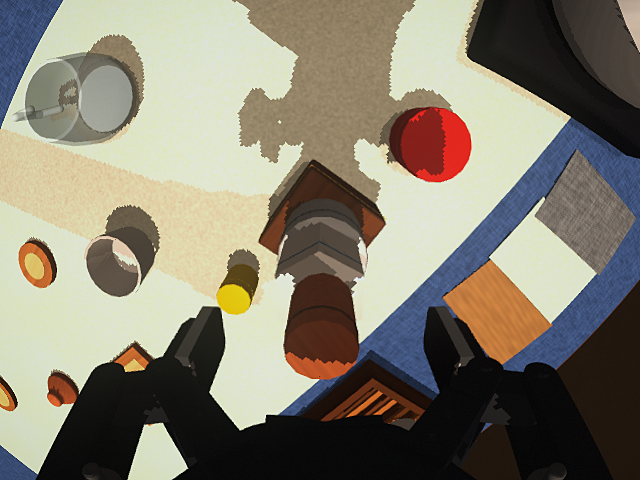

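The clay caddy at (322,340) lies between the pads. Closing.

Call:
{"op": "jog_arm", "data": {
  "increments": [-1,0,0,0,0,-1,0,0,0,0,-1,0,0,0,0,-1,0,0,0,0,-1,0,0,0,0,-1,0,0,0,0,-1,0,0,0,0,-1,0,0,0,0],
  "force": 35
}}

```text
t: 3.5
tool_pos: [0.6458, 0.259, 0.318]
tcp_rot: [[-0.646, 0.763, 0.0], [0.763, 0.646, 0.0], [-0.0, 0.0, -1.0]]
contact_force: [-0.7, 0.2, 1.2]
finger_gap: 0.0272
grasp_force: 34.5
```

Call:
{"op": "jog_arm", "data": {
  "increments": [-1,0,0,-12,0,-1,0,0,-30,0,-1,-2,-15,-40,0,-1,-8,-50,-40,0,-1,-14,-90,-40,0,-1,-20,-130,-40,0,-1,-26,-170,-40,0,-1,-32,-210,-40,0]
}}

```text
t: 4.3
tool_pos: [0.5049, 0.0977, 0.3581]
tcp_rot: [[-0.646, 0.763, 0.001], [0.763, 0.646, 0.0], [-0.0, 0.001, -1.0]]
contact_force: [0.1, 0.5, 0.3]
finger_gap: 0.0269
grasp_force: 34.6
```

```bash
python3 - <<'E'
from h import *
plan(.4465,.030,.230)
E
```

```text
to (0.4465, 0.03, 0.23) shift mm [-13.9 -88.4 128.1] turn 0 | at [0.5049 0.0977 0.3581] close 40.2 gap 0.0269 q7 0.51 t 4.3
```

Call:
{"op": "jog_arm", "data": {
  "increments": [-1,-6,-40,10,0,-1,-11,-70,30,0,-1,-14,-88,65,0,-1,-14,-88,95,0,-1,-14,-88,120,0,-1,-14,-88,128,0,-1,-14,-88,128,0,-1,-14,-88,128,0]
}}

```text
t: 5.1
tool_pos: [0.4488, 0.0315, 0.2307]
tcp_rot: [[-0.646, 0.763, 0.002], [0.763, 0.646, 0.0], [-0.001, 0.002, -1.0]]
contact_force: [0.9, 0.9, -0.2]
finger_gap: 0.0269
grasp_force: 34.6
```

```bash
python3 - <<'E'
from h import *
from cell import optics,sensors
o=sensors.get_obs();c=optics.camera('wrist');cv2.imwrite('pics/w3.png',c['pixels'])
plan(.4465,.030,.190)
t=optics.camera('top');s=optics.camera('scene')
for n,c in(('top',t),('scene',s)):
    x=cloud(c).reshape(-1,3);q=x[(np.hypot(x[:,0]-.4465,x[:,1]-.03)<.035)&(x[:,2]>.054)&(x[:,2]<.09)];print(n,len(q),q.min(0).round(4),q.max(0).round(4))
E
```

```text
to (0.4465, 0.03, 0.19) shift mm [ 0.5 -3.1 41. ] turn 0 | at [0.449  0.0316 0.231 ] close 40.3 gap 0.0269 q7 0.71 t 5.15Traceback (most recent call last):
  File "<stdin>", line 7, in <module>
    return umr_minimum(a, axis, None, out, keepdims, initial, where)
ValueError: zero-size array to reduction operation minimum which has no identity
```

View pics/w3.png

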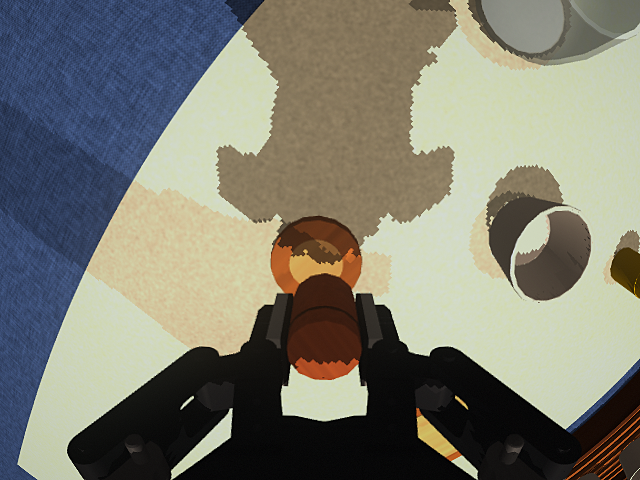

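The stand ring spans u 271 to 361 with its top at v=216, and the caddy is held above it at about (323,340). I'll project the ring.

```bash
cat >> h.py <<'E'
def ring(c,o,win,r,c0,z=.01,lo=95):
    """fit known-radius circle to the stand's outer edge seen by the wrist camera; win=(u0,u1,v0,v1)"""
    h=cv2.cvtColor(c['pixels'],cv2.COLOR_BGR2HSV);m=np.zeros((480,640),np.uint8);w=(slice(win[2],win[3]),slice(win[0],win[1]))
    m[w]=((h[w][...,1]>lo)&(h[w][...,0]<40))
    k=max(cv2.findContours(m,cv2.RETR_EXTERNAL,cv2.CHAIN_APPROX_NONE)[0],key=cv2.contourArea)[:,0]
    k=k[(k[:,1]<win[3]-2)&(k[:,0]>win[0]+1)&(k[:,0]<win[1]-2)]
    q=wrist_plane(c,o,k,z);b=least_squares(lambda p:np.hypot(*(q[:,:2]-p).T)-r,c0,loss='soft_l1',f_scale=.0007)
    print('ring',b.x.round(4),len(k),np.abs(b.fun).mean().round(4));return q
E
python3 - <<'E'
from h import *
from cell import optics,sensors
o=sensors.get_obs();c=optics.camera('wrist')
ring(c,o,(262,372,208,272),.026,(.4465,.03),lo=120);ring(c,o,(262,372,208,272),.026,(.4465,.03),lo=140)
print(wrist_plane(c,o,[(271,258),(361,256),(316,216)],.01).round(4).tolist())
plan(.4465,.030,.190)
E
```

```text
ring [0.4435 0.0318] 146 0.0006
ring [0.4437 0.0317] 147 0.0006
[[0.4235, 0.0175, 0.01], [0.4609, 0.0508, 0.01], [0.4271, 0.0523, 0.01]]
to (0.4465, 0.03, 0.19) shift mm [ 0.3 -2.8 40.8] turn 0 | at [0.4487 0.0316 0.2308] close 40.3 gap 0.0273 q7 0.71 t 5.3
```

Call:
{"op": "jog_arm", "data": {
  "increments": [-1,1,-2,12,0,-1,2,-3,24,0,-1,2,-3,32,0,-1,2,-3,37,0,-1,2,-3,39,0,-1,2,-3,40,0,-1,2,-3,40,0,-1,2,-3,40,0]
}}

```text
t: 6.1
tool_pos: [0.4438, 0.0307, 0.1898]
tcp_rot: [[-0.646, 0.763, -0.003], [0.763, 0.646, 0.0], [0.002, -0.002, -1.0]]
contact_force: [-3.4, -2.1, 5.3]
finger_gap: 0.0272
grasp_force: 35.2
```

Call:
{"op": "jog_arm", "data": {
  "increments": [-0.3,0,0,0,0,-0.2,0,0,0,0,0,0,0,0,0,0.3,0,0,0,0,0.3,0,0,-10,0,0.6,0,0,-35,0,1,0,0,-75,0,1,0,0,-115,0]
}}

```text
t: 6.9
tool_pos: [0.4439, 0.0307, 0.306]
tcp_rot: [[-0.646, 0.763, -0.001], [0.763, 0.646, -0.001], [0.0, -0.002, -1.0]]
contact_force: [1.8, 0.4, 0.2]
finger_gap: 0.0857
grasp_force: 0.0
```

```bash
python3 - <<'E'
from h import *
from cell import optics
for n in('top','scene'):
    c=optics.camera(n);x=cloud(c).reshape(-1,3)
    s=x[(np.hypot(x[:,0]-.4455,x[:,1]-.031)<.024)&(x[:,2]>.014)&(x[:,2]<.06)]
    t=s[s[:,2]>.043];print(n,'small',circfit(s[s[:,2]<.045],.014,(.445,.031)).round(4) if len(s)>20 else len(s),'top',t.mean(0).round(4) if len(t) else 0)
    s=x[np.hypot(x[:,0]-.6445,x[:,1]-.259)<.056];z=lambda a,b:s[(s[:,2]>a)&(s[:,2]<b)]
    print('sq',polyfit_sides(z(.006,.045),4,.032,(.644,.26)),'rd',circfit(z(.056,.09),.026,(.644,.26)),'hex',polyfit_sides(z(.1,.133),6,.020,(.644,.26)))
plan(.644,.2595,.373,40.2)
E
```

```text
top small 0 top 0
sq (array([0.64329063, 0.26029263, 1.63466695]), np.float64(0.003521001259919294)) rd [0.64507143 0.26014878] hex (array([0.64379523, 0.25925087, 0.69257734]), np.float64(0.003153786870560004))
scene small [0.4432 0.0307] top [0.4462 0.0329 0.0488]
sq (array([0.64310801, 0.26007829, 1.64080986]), np.float64(0.0006587286123816)) rd [0.64410546 0.25944789] hex (array([0.6436213 , 0.25887248, 0.70171491]), np.float64(0.0007492759272138053))
to (0.644, 0.2595, 0.373) shift mm [ 47.2 298.5 -59.2] turn 0.0 | at [0.4473 0.0309 0.3105] close 40.2 gap 0.0851 q7 0.61 t 7.0
```

Call:
{"op": "jog_arm", "data": {
  "increments": [1,5,30,-30,0,1,11,70,-60,0,1,18,115,-60,0,1,25,160,-60,0,1,32,205,-60,0,1,39,250,-60,0,1,45,285,-60,0,1,47,298,-60,0]
}}

```text
t: 7.8
tool_pos: [0.6421, 0.2641, 0.3635]
tcp_rot: [[-0.65, 0.76, -0.0], [0.76, 0.65, 0.001], [0.001, 0.001, -1.0]]
contact_force: [-0.6, 0.1, -0.5]
finger_gap: 0.0853
grasp_force: 0.0
```

```bash
python3 - <<'E'
from h import *
from cell import optics
optics.camera('wrist');optics.camera('wrist')
plan(.6437,.259,.274,40.2)
E
```

```text
to (0.6437, 0.259, 0.274) shift mm [-4.  -0.4 89.4] turn 0.3 | at [0.6415 0.2623 0.3634] close 40.5 gap 0.0852 q7 0.4 t 7.9
```

Call:
{"op": "jog_arm", "data": {
  "increments": [1,-2,0,20,0,1,-3,0,40,0,1,-3,0,58,0,1,-3,0,72,0,1,-3,0,82,0,1,-3,0,87,0,1,-3,0,89,0,1,-3,0,89,0]
}}

```text
t: 8.7
tool_pos: [0.6436, 0.2572, 0.276]
tcp_rot: [[-0.646, 0.763, 0.001], [0.763, 0.646, 0.0], [-0.0, 0.001, -1.0]]
contact_force: [-1.3, -0.6, 1.0]
finger_gap: 0.0855
grasp_force: 0.0
```

```bash
python3 - <<'E'
from h import *
from cell import optics
plan(.6437,.259,.274,40.2)
c=optics.camera('wrist');cv2.imwrite('pics/w4.png',c['pixels'])
plan(.6437,.259,.274,40.2)
E
```

```text
to (0.6437, 0.259, 0.274) shift mm [1.3 1.3 2. ] turn 0.1 | at [0.6436 0.2572 0.276 ] close 40.3 gap 0.0855 q7 0.43 t 8.7
to (0.6437, 0.259, 0.274) shift mm [1.4 1.1 2.4] turn 0.1 | at [0.6437 0.2572 0.2764] close 40.3 gap 0.0851 q7 0.43 t 8.75
```

View pics/w4.png

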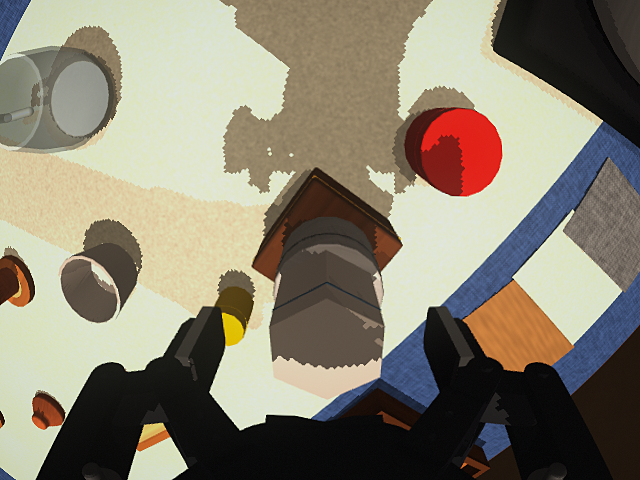

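The porcelain caddy is centred at about (327,330), with its flats facing both pads. Closing.

Call:
{"op": "jog_arm", "data": {
  "increments": [-1,1,1,2,0,-1,1,1,2,0,-1,1,1,2,0,-1,1,1,2,0,-1,1,1,2,0,-1,1,1,2,0,-1,1,1,2,0],
  "force": 45
}}

```text
t: 9.45
tool_pos: [0.6437, 0.2585, 0.2741]
tcp_rot: [[-0.646, 0.763, 0.001], [0.763, 0.646, 0.0], [-0.0, 0.001, -1.0]]
contact_force: [0.7, -0.3, 1.8]
finger_gap: 0.0393
grasp_force: 45.8
```

Call:
{"op": "jog_arm", "data": {
  "increments": [-1,0,0,-10,0,-1,0,0,-28,0,-1,-5,-5,-45,0,-1,-27,-24,-50,0,-1,-57,-51,-50,0,-1,-87,-78,-50,0,-1,-117,-105,-50,0,-1,-147,-132,-50,0]
}}

```text
t: 10.25
tool_pos: [0.6378, 0.0586, 0.3259]
tcp_rot: [[-0.646, 0.764, 0.003], [0.764, 0.646, 0.0], [-0.001, 0.002, -1.0]]
contact_force: [0.2, 0.1, -0.5]
finger_gap: 0.0397
grasp_force: 45.6
```

Call:
{"op": "jog_arm", "data": {
  "increments": [-1,-30,-27,0,0,-1,-60,-54,0,0,-1,-90,-81,0,0,-1,-120,-108,0,0,-1,-150,-135,0,0,-1,-180,-162,0,0,-1,-205,-184,0,0,-1,-225,-202,0,0]
}}

```text
t: 11.05
tool_pos: [0.628, -0.2453, 0.3261]
tcp_rot: [[-0.644, 0.765, 0.002], [0.765, 0.644, -0.002], [-0.003, 0.0, -1.0]]
contact_force: [1.0, 0.1, -0.7]
finger_gap: 0.0393
grasp_force: 45.6
```

```bash
python3 - <<'E'
from h import *
from cell import optics
plan(.629,-.2627,.23)
E
```

```text
to (0.629, -0.2627, 0.23) shift mm [-13.7 -10.5  96.1] turn 0 | at [ 0.628  -0.2453  0.3261] close 40.1 gap 0.0393 q7 1.21 t 11.05
```

Call:
{"op": "jog_arm", "data": {
  "increments": [-1,-8,-6,15,0,-1,-14,-10,40,0,-1,-14,-10,65,0,-1,-14,-10,85,0,-1,-14,-10,94,0,-1,-14,-10,96,0,-1,-14,-10,96,0]
}}

```text
t: 11.75
tool_pos: [0.6308, -0.2579, 0.2281]
tcp_rot: [[-0.647, 0.763, 0.001], [0.763, 0.647, 0.0], [-0.0, 0.001, -1.0]]
contact_force: [-0.1, -0.5, -0.4]
finger_gap: 0.0398
grasp_force: 45.6
```

```bash
python3 - <<'E'
from h import *
from cell import optics,sensors
o=sensors.get_obs();c=optics.camera('wrist');cv2.imwrite('pics/w5.png',c['pixels'])
plan(.629,-.2627,.19)
E
```

```text
to (0.629, -0.2627, 0.19) shift mm [-2.  -4.5 38.8] turn 0 | at [ 0.631  -0.2583  0.2288] close 40.3 gap 0.0396 q7 1.27 t 11.8
```

View pics/w5.png

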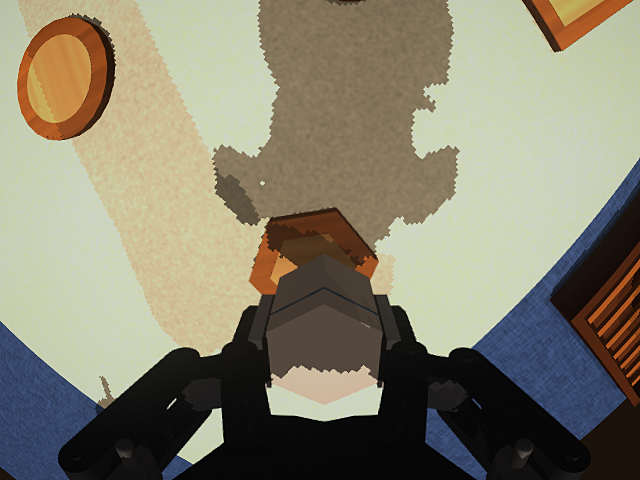

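The six-sided stand's visible corners are at (249,280), (271,217), (337,208) and (378,262). The first and last are opposite each other, so their midpoint is the centre.

```bash
python3 - <<'E'
from h import *
from cell import optics,sensors
o=sensors.get_obs();c=optics.camera('wrist')
q=wrist_plane(c,o,[(249,280),(271,217),(337,208),(378,262)],.01)[:,:2];print(q.round(4).tolist())
def res(p):
    a=p[2]+np.arange(4)*np.pi/3*p3
    return (q-p[:2]-.03695*np.c_[np.cos(a),np.sin(a)]).ravel()
for p3 in(1,-1):
    b=min((least_squares(res,[.629,-.2627,t]) for t in np.arange(0,6.28,.5)),key=lambda r:r.cost);print(b.x,b.cost)
plan(.629,-.2627,.19)
E
```

```text
[[0.6035, -0.2909], [0.5906, -0.2531], [0.6141, -0.2269], [0.6516, -0.2354]]
[ 0.60278729 -0.24119506  4.00774501] 0.0021932753688476917
[ 0.62696489 -0.26215517  3.98855906] 3.6666542779346577e-06
to (0.629, -0.2627, 0.19) shift mm [-1.7 -4.4 39.2] turn 0 | at [ 0.6311 -0.2585  0.2292] close 40.3 gap 0.0392 q7 1.27 t 11.85
```

Call:
{"op": "jog_arm", "data": {
  "increments": [-1,0,-2,12,0,-1,-1,-5,24,0,-1,-1,-5,31,0,-1,-1,-5,35,0,-1,-1,-5,37,0,-1,-1,-5,38,0,-1,-1,-5,38,0,-1,-1,-5,38,0]
}}

```text
t: 12.65
tool_pos: [0.6275, -0.2626, 0.1901]
tcp_rot: [[-0.646, 0.763, 0.001], [0.763, 0.646, -0.001], [-0.001, 0.0, -1.0]]
contact_force: [-0.2, 0.1, 0.3]
finger_gap: 0.0395
grasp_force: 45.7
```

Call:
{"op": "jog_arm", "data": {
  "increments": [-1,0,0,1,0,-1,0,0,1,0]
}}

```text
t: 12.85
tool_pos: [0.6275, -0.2626, 0.19]
tcp_rot: [[-0.646, 0.763, 0.001], [0.763, 0.646, -0.0], [-0.001, 0.001, -1.0]]
contact_force: [-1.6, 0.8, 6.1]
finger_gap: 0.0396
grasp_force: 46.4
```

Call:
{"op": "jog_arm", "data": {
  "increments": [0,0,0,0,0,0.2,0,0,0,0,0.4,0,0,0,0,0.5,0,0,0,0,0.6,0,0,-10,0,1,0,0,-35,0,1,0,0,-75,0,1,0,0,-115,0]
}}

```text
t: 13.65
tool_pos: [0.6268, -0.2623, 0.3048]
tcp_rot: [[-0.646, 0.763, -0.001], [0.763, 0.646, 0.0], [0.001, -0.001, -1.0]]
contact_force: [0.8, 0.2, -0.5]
finger_gap: 0.0857
grasp_force: 0.0
```

```bash
python3 - <<'E'
from h import *
from cell import optics
for n in('top','scene'):
    c=optics.camera(n);x=cloud(c).reshape(-1,3)
    s=x[(np.hypot(x[:,0]-.628,x[:,1]+.2625)<.03)&(x[:,2]>.014)&(x[:,2]<.06)];a=s[s[:,2]<.05]
    t=s[s[:,2]>.052];print(n,'hex',polyfit_sides(a,6,.02,(.628,-.2625)) if len(a)>20 else len(s),'top',np.median(t,0).round(4) if len(t) else 0)
    s=x[np.hypot(x[:,0]-.6445,x[:,1]-.259)<.056];z=lambda a,b:s[(s[:,2]>a)&(s[:,2]<b)]
    print('sq',polyfit_sides(z(.006,.045),4,.032,(.644,.26)),'rd',circfit(z(.056,.09),.026,(.644,.26)),np.median(z(.09,.1),0))
plan(.644,.2595,.32,40.2)
E
```

```text
top hex (array([ 0.62793934, -0.26207485,  0.71105088]), np.float64(0.0036093737438280767)) top [ 0.6294 -0.2574  0.0544]
sq (array([0.64342582, 0.26047511, 0.07260237]), np.float64(0.003981137756742994)) rd [0.64507067 0.25983563] [0.64372762 0.2590596  0.09350423]
scene hex (array([ 0.62814143, -0.2624536 ,  0.70077639]), np.float64(0.0014719698334507774)) top [ 0.6294 -0.2612  0.054 ]
sq (array([0.64309419, 0.2600541 , 1.64174324]), np.float64(0.0006537596290480646)) rd [0.64418029 0.25948475] [0.64641354 0.26119511 0.09364479]
to (0.644, 0.2595, 0.32) shift mm [390.8 349.3 -10.3] turn 0.0 | at [ 0.6298 -0.2645  0.3122] close 40.2 gap 0.0854 q7 1.25 t 13.75
```

Call:
{"op": "jog_arm", "data": {
  "increments": [1,15,13,-5,0,1,45,40,-10,0,1,78,70,-15,0,1,111,99,-15,0,1,144,129,-15,0,1,177,158,-15,0,1,210,188,-15,0,1,243,217,-15,0]
}}

```text
t: 14.55
tool_pos: [0.6355, 0.0651, 0.3189]
tcp_rot: [[-0.646, 0.763, 0.0], [0.763, 0.646, 0.0], [-0.0, 0.0, -1.0]]
contact_force: [0.3, -1.0, 0.0]
finger_gap: 0.0855
grasp_force: 0.0
```

```bash
python3 -c "
from h import *
plan(.6443,.2596,.32,40.2)"
```

```text
to (0.6443, 0.2596, 0.32) shift mm [142.8 132.4  -1. ] turn 0.0 | at [0.6355 0.0651 0.3189] close 40.2 gap 0.0855 q7 0.71 t 14.55
```

Call:
{"op": "jog_arm", "data": {
  "increments": [1,33,30,0,0,1,66,61,0,0,1,95,88,0,0,1,120,111,0,0,1,135,125,0,0,1,142,131,0,0,1,142,131,0,0,1,142,131,0,0]
}}

```text
t: 15.35
tool_pos: [0.6445, 0.2535, 0.3186]
tcp_rot: [[-0.644, 0.765, 0.0], [0.765, 0.644, -0.002], [-0.002, -0.001, -1.0]]
contact_force: [-0.4, -1.0, -0.2]
finger_gap: 0.0854
grasp_force: 0.0
```

```bash
python3 -c "
from h import *
plan(.6443,.2596,.23,40.2)"
```

```text
to (0.6443, 0.2596, 0.23) shift mm [ 5.   3.9 88.6] turn -0.1 | at [0.6445 0.2535 0.3186] close 40.1 gap 0.0854 q7 0.42 t 15.35
```

Call:
{"op": "jog_arm", "data": {
  "increments": [1,2,2,20,0,1,4,3,40,0,1,4,3,58,0,1,4,3,72,0,1,4,3,82,0,1,4,3,87,0,1,4,3,88,0,1,4,3,88,0]
}}

```text
t: 16.15
tool_pos: [0.644, 0.2614, 0.2311]
tcp_rot: [[-0.646, 0.763, 0.001], [0.763, 0.646, 0.0], [-0.0, 0.001, -1.0]]
contact_force: [-0.2, -0.3, -0.5]
finger_gap: 0.0856
grasp_force: 0.0
```

```bash
python3 - <<'E'
from h import *
from cell import optics
plan(.6443,.2596,.23,40.2)
optics.camera('wrist')
plan(.6443,.2596,.23,40.2)
E
```

```text
to (0.6443, 0.2596, 0.23) shift mm [-1.5 -1.   1.1] turn 0.1 | at [0.644  0.2614 0.2311] close 40.3 gap 0.0856 q7 0.44 t 16.15
to (0.6443, 0.2596, 0.23) shift mm [-1.5 -1.1  1.5] turn 0.1 | at [0.6442 0.2615 0.2315] close 40.3 gap 0.0855 q7 0.44 t 16.2
```

Call:
{"op": "jog_arm", "data": {
  "increments": [1,-2,-1,1,0,1,-2,-1,1,0,-1,-2,-1,1,0,-1,-2,-1,1,0,-1,-2,-1,1,0,-1,-2,-1,1,0,-1,-2,-1,1,0,-1,-2,-1,1,0],
  "force": 50
}}

```text
t: 17.0
tool_pos: [0.6445, 0.2593, 0.2301]
tcp_rot: [[-0.646, 0.763, 0.001], [0.763, 0.646, 0.0], [-0.0, 0.001, -1.0]]
contact_force: [0.4, 1.1, 2.1]
finger_gap: 0.0512
grasp_force: 52.6
```

Call:
{"op": "jog_arm", "data": {
  "increments": [-1,0,0,-10,0,-1,0,0,-28,0,-1,-3,-6,-45,0,-1,-17,-32,-50,0,-1,-35,-66,-50,0,-1,-54,-101,-50,0,-1,-73,-136,-50,0,-1,-92,-171,-50,0]
}}

```text
t: 17.8
tool_pos: [0.5726, 0.0763, 0.2815]
tcp_rot: [[-0.646, 0.764, 0.002], [0.764, 0.646, 0.001], [-0.001, 0.002, -1.0]]
contact_force: [1.1, 0.1, -2.1]
finger_gap: 0.051
grasp_force: 52.5
```

Call:
{"op": "jog_arm", "data": {
  "increments": [-1,-19,-35,0,0,-1,-38,-70,0,0,-1,-57,-105,0,0,-1,-76,-140,0,0,-1,-95,-175,0,0,-1,-114,-210,0,0,-1,-133,-245,0,0,-1,-152,-280,0,0]
}}

```text
t: 18.6
tool_pos: [0.4567, -0.2205, 0.2815]
tcp_rot: [[-0.646, 0.764, 0.003], [0.764, 0.646, 0.0], [-0.002, 0.002, -1.0]]
contact_force: [-0.1, -0.5, -1.5]
finger_gap: 0.0512
grasp_force: 52.5
```

```bash
python3 -c "
from h import *
plan(.4363,-.2685,.23)"
```

```text
to (0.4363, -0.2685, 0.23) shift mm [-23.4 -46.7  51.4] turn 0 | at [ 0.4567 -0.2205  0.2815] close 40.2 gap 0.0512 q7 1.26 t 18.6
```

Call:
{"op": "jog_arm", "data": {
  "increments": [-1,-14,-28,5,0,-1,-22,-42,18,0,-1,-24,-47,34,0,-1,-24,-47,45,0,-1,-24,-47,50,0,-1,-24,-47,50,0,-1,-24,-47,50,0]
}}

```text
t: 19.3
tool_pos: [0.4381, -0.2666, 0.2302]
tcp_rot: [[-0.647, 0.762, 0.001], [0.762, 0.647, 0.0], [-0.001, 0.001, -1.0]]
contact_force: [0.8, -0.3, -0.7]
finger_gap: 0.0509
grasp_force: 52.5
```

```bash
python3 - <<'E'
from h import *
from cell import optics,sensors
o=sensors.get_obs();c=optics.camera('wrist');cv2.imwrite('pics/w6.png',c['pixels'])
plan(.4363,-.2685,.19)
E
```

```text
to (0.4363, -0.2685, 0.19) shift mm [-0.1 -2.6 40.3] turn 0 | at [ 0.4381 -0.2668  0.2303] close 40.3 gap 0.0509 q7 1.43 t 19.35
```

View pics/w6.png

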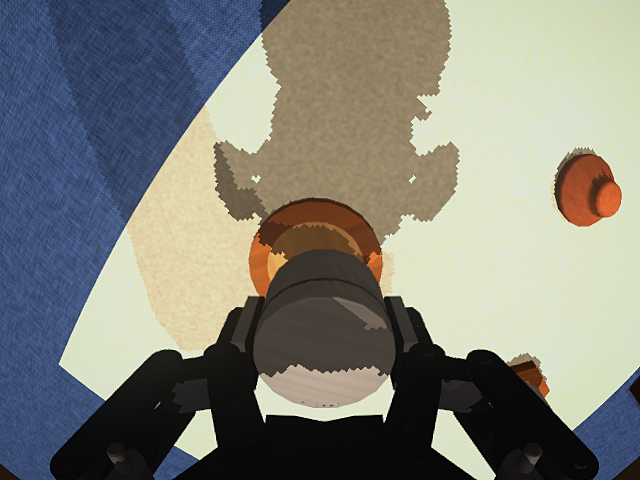

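The large round stand shows at u 250 to 383 with its top at v=198, and the tin is held at about (323,330). Fitting the ring.

```bash
python3 - <<'E'
from h import *
from cell import optics,sensors
o=sensors.get_obs();c=optics.camera('wrist')
ring(c,o,(242,392,190,262),.038,(.4363,-.2685),lo=120)
plan(.4363,-.2685,.19)
E
```

```text
ring [ 0.4339 -0.2689] 251 0.0071
to (0.4363, -0.2685, 0.19) shift mm [-0.1 -2.5 40.4] turn 0 | at [ 0.4381 -0.2668  0.2304] close 40.3 gap 0.0508 q7 1.43 t 19.4
```

Call:
{"op": "jog_arm", "data": {
  "increments": [-1,0,-2,12,0,-1,0,-3,24,0,-1,0,-3,32,0,-1,0,-3,37,0,-1,0,-3,39,0,-1,0,-3,40,0,-1,0,-3,40,0]
}}

```text
t: 20.1
tool_pos: [0.4347, -0.2692, 0.19]
tcp_rot: [[-0.646, 0.763, -0.001], [0.763, 0.646, 0.001], [0.002, 0.0, -1.0]]
contact_force: [-1.5, 0.3, 1.5]
finger_gap: 0.0508
grasp_force: 53.0
```

Call:
{"op": "jog_arm", "data": {
  "increments": [-1,0,0,1,0,0.3,0,0,1,0,0.5,0,0,1,0,0.8,0,0,1,0,1,0,0,1,0,1,0,0,-10,0,1,0,0,-35,0,1,0,0,-70,0]
}}

```text
t: 20.9
tool_pos: [0.4342, -0.2686, 0.2595]
tcp_rot: [[-0.646, 0.763, -0.004], [0.763, 0.646, 0.001], [0.003, -0.002, -1.0]]
contact_force: [0.3, -0.3, -0.1]
finger_gap: 0.0856
grasp_force: 0.0
```

```bash
python3 - <<'E'
from h import *
from cell import optics
for n in('top','scene'):
    c=optics.camera(n);x=cloud(c).reshape(-1,3)
    s=x[(np.hypot(x[:,0]-.435,x[:,1]+.2685)<.034)&(x[:,2]>.014)&(x[:,2]<.06)];a=s[s[:,2]<.05]
    t=s[s[:,2]>.052];print(n,'rd',circfit(a,.026,(.435,-.2685)) if len(a)>20 else len(s),'top',np.median(t,0).round(4) if len(t) else 0)
    s=x[np.hypot(x[:,0]-.6445,x[:,1]-.259)<.056];z=lambda a,b:s[(s[:,2]>a)&(s[:,2]<b)]
    print('sq',polyfit_sides(z(.006,.045),4,.032,(.644,.26)))
plan(.6432,.2603,.25,4);plan(.6432,.2603,.25,94)
E
```

```text
top rd [ 0.43485167 -0.26877023] top [ 0.4305 -0.2602  0.0543]
sq (array([0.6434266 , 0.26046586, 0.06554185]), np.float64(0.006017678766615263))
scene rd [ 0.4349125  -0.26931651] top [ 0.4352 -0.2676  0.0541]
sq (array([0.64312719, 0.26004118, 0.07029455]), np.float64(0.0006956029527867612))
to (0.6432, 0.2603, 0.25) shift mm [272.7 500.3  14.3] turn 36.2 | at [ 0.4371 -0.2709  0.2644] close 40.2 gap 0.0854 q7 1.4 t 21.0
to (0.6432, 0.2603, 0.25) shift mm [272.7 500.3  14.3] turn -53.8 | at [ 0.4371 -0.2709  0.2644] close 40.2 gap 0.0854 q7 1.4 t 21.0
```

Call:
{"op": "jog_arm", "data": {
  "increments": [1,8,15,-15,3,1,25,46,-25,8,1,44,81,-30,13,1,63,116,-30,18,1,82,151,-30,23,1,101,186,-30,28,1,120,221,-30,32,1,139,256,-30,36]
}}

```text
t: 21.8
tool_pos: [0.5408, 0.004, 0.2897]
tcp_rot: [[-0.071, 0.997, -0.0], [0.997, 0.071, 0.0], [0.0, -0.0, -1.0]]
contact_force: [0.7, -0.9, 0.0]
finger_gap: 0.0859
grasp_force: 0.0
```

```bash
python3 -c "
from h import *
plan(.6432,.2602,.29,4)"
```

```text
to (0.6432, 0.2602, 0.29) shift mm [248.3 120.4  -0.3] turn 0.1 | at [0.5408 0.004  0.2897] close 4.1 gap 0.0859 q7 0.2 t 21.8
```

Call:
{"op": "jog_arm", "data": {
  "increments": [1,38,18,0,0,1,76,37,0,0,1,114,55,0,0,1,152,74,0,0,1,190,92,0,0,1,220,107,0,0,1,240,117,0,0,1,248,120,0,0]
}}

```text
t: 22.6
tool_pos: [0.6416, 0.2626, 0.2891]
tcp_rot: [[-0.079, 0.997, -0.0], [0.997, 0.079, 0.001], [0.001, -0.0, -1.0]]
contact_force: [0.1, -0.1, 0.3]
finger_gap: 0.0858
grasp_force: 0.0
```

Call:
{"op": "jog_arm", "data": {
  "increments": [1,0,0,0,0,1,0,0,0,0,1,0,0,0,0]
}}

```text
t: 22.9
tool_pos: [0.6419, 0.2558, 0.2897]
tcp_rot: [[-0.071, 0.997, -0.001], [0.997, 0.071, -0.002], [-0.001, -0.001, -1.0]]
contact_force: [-0.3, -0.7, 0.5]
finger_gap: 0.0858
grasp_force: 0.0
```

```bash
python3 - <<'E'
from h import *
from cell import optics
c=optics.camera('wrist');cv2.imwrite('pics/w7.png',c['pixels'])
plan(.6432,.2602,.183,4)
E
```

```text
to (0.6432, 0.2602, 0.183) shift mm [  4.2   1.6 106.8] turn 0.1 | at [0.6419 0.256  0.2898] close 4.1 gap 0.0855 q7 -0.14 t 22.95
```

View pics/w7.png

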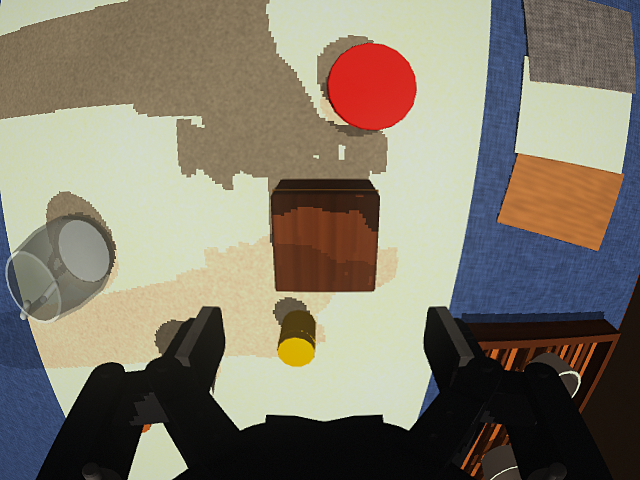

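The box is square-on at (325,240), well between the fingers. The yellow look-alike at (297,340) lies farther toward the camera. Descending in two stages.

Call:
{"op": "jog_arm", "data": {
  "increments": [1,2,1,15,0,1,4,2,30,0,1,4,2,42,0,1,4,2,50,0,1,4,2,50,0,1,4,2,50,0]
}}

```text
t: 23.55
tool_pos: [0.6436, 0.2626, 0.2392]
tcp_rot: [[-0.074, 0.997, -0.0], [0.997, 0.074, -0.001], [-0.0, -0.0, -1.0]]
contact_force: [0.3, 0.0, -0.5]
finger_gap: 0.0857
grasp_force: 0.0
```

```bash
python3 - <<'E'
from h import *
plan(.6432,.2602,.183,4)
E
```

```text
to (0.6432, 0.2602, 0.183) shift mm [-2.3 -0.6 56.2] turn 0.2 | at [0.6436 0.2626 0.2392] close 4.2 gap 0.0857 q7 -0.13 t 23.55
```

Call:
{"op": "jog_arm", "data": {
  "increments": [1,-1,0,15,0,1,-2,0,30,0,1,-2,0,42,0,1,-2,0,51,0,1,-2,0,55,0,1,-2,0,56,0,1,-2,0,56,0]
}}

```text
t: 24.25
tool_pos: [0.6439, 0.2608, 0.1838]
tcp_rot: [[-0.074, 0.997, 0.0], [0.997, 0.074, 0.0], [0.0, 0.0, -1.0]]
contact_force: [-0.2, 0.3, 0.6]
finger_gap: 0.0855
grasp_force: 0.0
```

```bash
python3 - <<'E'
from h import *
plan(.6432,.2602,.183,4)
E
```

```text
to (0.6432, 0.2602, 0.183) shift mm [-0.5 -0.8  0.8] turn 0.3 | at [0.6439 0.2608 0.1838] close 4.3 gap 0.0855 q7 -0.1 t 24.25
```

Call:
{"op": "jog_arm", "data": {
  "increments": [-1,0,-1,0,0,-1,0,-1,0,0,-1,0,-1,0,0,-1,0,-1,0,0,-1,0,-1,0,0,-1,0,-1,0,0],
  "force": 60
}}

```text
t: 24.85
tool_pos: [0.6433, 0.2609, 0.1847]
tcp_rot: [[-0.074, 0.997, 0.001], [0.997, 0.074, 0.001], [0.001, 0.001, -1.0]]
contact_force: [0.4, 0.9, 4.8]
finger_gap: 0.063
grasp_force: 68.1
```

Call:
{"op": "jog_arm", "data": {
  "increments": [-1,0,0,-10,0,-1,0,0,-30,0,-1,0,0,-55,0,-1,0,0,-75,0,-1,-12,-2,-80,2,-1,-40,-7,-80,5,-1,-75,-13,-80,9,-1,-110,-19,-80,13]
}}

```text
t: 25.65
tool_pos: [0.6309, 0.1476, 0.2632]
tcp_rot: [[0.156, 0.988, -0.002], [0.988, -0.156, -0.001], [-0.001, -0.001, -1.0]]
contact_force: [0.2, -0.4, -2.0]
finger_gap: 0.0631
grasp_force: 67.5
```

```bash
python3 - <<'E'
from h import *
plan(.6172,-.019,.235,-11.5)
E
```

```text
to (0.6172, -0.019, 0.235) shift mm [-166.7   12.5   28.3] turn 2.5 | at [0.6309 0.1476 0.2632] close -9.0 gap 0.0631 q7 -0.18 t 25.65
```

Call:
{"op": "jog_arm", "data": {
  "increments": [-1,-35,2,0,1,-1,-70,5,0,2,-1,-105,8,2,2,-1,-135,10,8,2,-1,-157,12,16,2,-1,-167,12,24,2,-1,-167,12,28,2,-1,-167,12,28,2]
}}

```text
t: 26.45
tool_pos: [0.6178, -0.016, 0.2344]
tcp_rot: [[0.186, 0.983, -0.003], [0.983, -0.186, 0.001], [0.001, -0.003, -1.0]]
contact_force: [0.0, -0.1, -2.0]
finger_gap: 0.063
grasp_force: 67.4
```

Call:
{"op": "jog_arm", "data": {
  "increments": [-1,0,0,0,0,-1,0,0,0,0]
}}

```text
t: 26.65
tool_pos: [0.619, -0.0151, 0.2359]
tcp_rot: [[0.183, 0.983, 0.001], [0.983, -0.183, 0.001], [0.001, 0.001, -1.0]]
contact_force: [0.3, 1.2, -1.3]
finger_gap: 0.0633
grasp_force: 67.4
```

```bash
python3 - <<'E'
from h import *
from cell import optics,sensors
o=sensors.get_obs();c=optics.camera('wrist');cv2.imwrite('pics/w8.png',c['pixels'])
plan(.6172,-.019,.195,-11.5)
E
```

```text
to (0.6172, -0.019, 0.195) shift mm [-3.8 -1.1 41. ] turn 0.9 | at [ 0.6189 -0.0155  0.236 ] close -10.6 gap 0.0634 q7 0.08 t 26.7
```

View pics/w8.png

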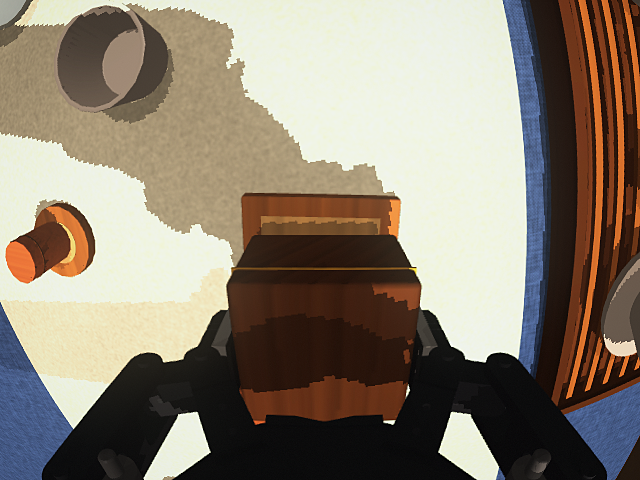

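The stand's far edge runs from (242,195) to (400,197), nearly parallel to the caddy. Projecting those corners.

```bash
python3 - <<'E'
from h import *
from cell import optics,sensors
o=sensors.get_obs();c=optics.camera('wrist')
q=wrist_plane(c,o,[(242,195),(400,197)],.01)[:,:2];e=q[1]-q[0];L=np.hypot(*e);m=q.mean(0);n=np.array([e[1],-e[0]])/L
print(q.round(4).tolist(),'len',L,'ang',np.degrees(np.arctan2(e[1],e[0])),'centre',m+.044*n,m-.044*n)
plan(.6172,-.019,.195,-11.5)
E
```

```text
[[0.5825, 0.0332], [0.6671, 0.0162]] len 0.086229371263094 ang -11.398189374392967 centre [ 0.61610651 -0.01841182] [0.63349763 0.06785259]
to (0.6172, -0.019, 0.195) shift mm [-3.4 -1.1 41. ] turn 0.9 | at [ 0.6188 -0.0159  0.236 ] close -10.6 gap 0.0636 q7 0.08 t 26.75
```

Call:
{"op": "jog_arm", "data": {
  "increments": [-1,-1,-1,12,1,-1,-3,-1,24,1,-1,-3,-1,32,1,-1,-3,-1,37,1,-1,-3,-1,39,1,-1,-3,-1,40,1,-1,-3,-1,41,1,-1,-3,-1,41,1]
}}

```text
t: 27.55
tool_pos: [0.6171, -0.0201, 0.195]
tcp_rot: [[0.204, 0.979, 0.001], [0.979, -0.204, 0.0], [0.0, 0.001, -1.0]]
contact_force: [-0.3, -0.3, -2.3]
finger_gap: 0.0634
grasp_force: 67.5
```

Call:
{"op": "jog_arm", "data": {
  "increments": [-1,0,0,1,0,-1,0,0,1,0,-1,0,0,1,0]
}}

```text
t: 27.85
tool_pos: [0.6173, -0.0202, 0.1946]
tcp_rot: [[0.204, 0.979, 0.001], [0.979, -0.204, 0.0], [0.001, 0.001, -1.0]]
contact_force: [-0.9, 0.5, 3.5]
finger_gap: 0.0634
grasp_force: 68.1
```

Touching. Release and rise.

Call:
{"op": "jog_arm", "data": {
  "increments": [1,0,0,0,0,1,0,0,0,0,1,0,0,0,0,1,0,0,0,0,1,0,0,-5,0,1,0,0,-25,0,1,0,0,-60,0,1,0,0,-100,0]
}}

```text
t: 28.65
tool_pos: [0.6161, -0.02, 0.2936]
tcp_rot: [[0.204, 0.979, -0.003], [0.979, -0.204, -0.001], [-0.001, -0.003, -1.0]]
contact_force: [0.7, 0.5, 0.5]
finger_gap: 0.0854
grasp_force: 0.0
```

Call:
{"op": "jog_arm", "data": {
  "increments": [1,0,0,-40,0,1,0,0,-80,0,1,20,0,-90,0,1,60,0,-90,0,1,100,0,-90,0,1,130,0,-90,0,1,130,0,-90,0,1,130,0,-90,0]
}}

```text
t: 29.45
tool_pos: [0.6432, 0.1083, 0.3835]
tcp_rot: [[0.201, 0.98, -0.0], [0.98, -0.201, -0.001], [-0.001, -0.0, -1.0]]
contact_force: [-0.9, -1.3, -0.4]
finger_gap: 0.0853
grasp_force: 0.0
```

```bash
python3 - <<'E'
from h import *
from cell import optics
for n in('top','scene'):
    c=optics.camera(n);x=cloud(c).reshape(-1,3);cv2.imwrite(f'pics/{n}9.png',c['pixels'])
    def near(p,r): return x[(np.hypot(x[:,0]-p[0],x[:,1]-p[1])<r)&(x[:,2]>.015)&(x[:,2]<.075)]
    for k,p,r,h in(('sq',(.617,-.019),.05,.06),('hex',(.628,-.2625),.03,.054),('rd',(.435,-.269),.033,.054),('sm',(.4445,.031),.02,.05)):
        s=near(p,r);a=s[s[:,2]<h-.004];t=s[s[:,2]>h-.002]
        if len(a)<20: print(n,k,'few',len(s)); continue
        f=polyfit_sides(a,4,.032,p)[0] if k=='sq' else polyfit_sides(a,6,.02,p)[0] if k=='hex' else circfit(a,.026 if k=='rd' else .014,p)
        print(n,k,f.round(4),'top z',np.median(t[:,2]).round(4) if len(t) else None)
    for nm,(a,b) in dict(cup=(.53,.12),pit=(.44,.22)).items():
        q=x[(np.hypot(x[:,0]-a,x[:,1]-b)<.06)&(x[:,2]>.02)&(x[:,2]<.1)]
        if len(q): print(nm,q.min(0).round(3),q.max(0).round(3))
E
```

```text
top sq [ 0.6192 -0.0184  1.3597] top z 0.0603
top hex [ 0.6278 -0.262   0.7189] top z 0.0543
top rd [ 0.4348 -0.2688] top z 0.0543
top sm [0.444  0.0313] top z 0.0502
pit [0.403 0.224 0.02 ] [0.471 0.256 0.081]
scene sq [ 0.6188 -0.0206 -0.2049] top z 0.0601
scene hex [ 0.6281 -0.2624  0.7049] top z 0.0543
scene rd [ 0.4347 -0.2691] top z 0.0541
scene sm [0.4433 0.031 ] top z 0.0499
cup [0.505 0.095 0.02 ] [0.561 0.153 0.044]
pit [0.398 0.18  0.02 ] [0.475 0.259 0.079]
```

View pics/scene9.png

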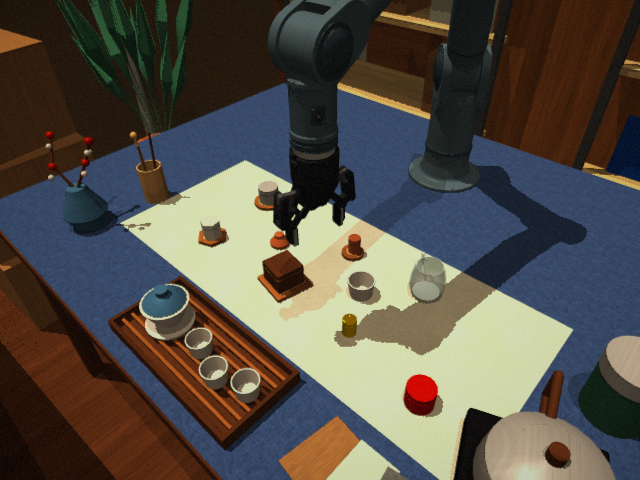

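All four caddies stand upright and centred: square (283,270), hex (211,230), large round (268,193) and small (354,245). The cup (361,286) and pitcher (428,278) haven't moved.

```bash
python3 -c "
from cell import job
print(job.sign_off())"
```

```text
the job is handed in; nothing more can be done
None
```

I set all four caddies upright on their matching stands, each within about 3 mm of centre by the cameras, left the pitcher and cup where they stood, and handed the job in at about 30 s; the sign-off gave no verdict.

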